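# Ready the slide conveyor's belt deck for a new belt

## Task

The slide conveyor needs a new belt. Set the idler block, wheel up, astride the middle of the narrow raised rail on the belt deck and let go of it; then push the sprung tensioner arm back by its upright tab, well past its ratchet click, and finish while still holding it pressed back there, so that a colleague can slip the belt on. Leave the slide box, the bottle and the screwdriver where they are.

Things in the scene. Friction and masses are not known exactly. Their poses are not given: they have to be found in the camera images.
- idler_mid (a point): centre, half-way up (24 mm over its underside), of the loose idler block: bare aluminium, 40 long (x) x 36 wide (y) x 34 mm high, with a black wheel 30 mm across, 14 mm high, on top (48 mm in all); 0.16 kg. A channel 20 mm wide, 12 mm deep runs the length of its underside along x. It stands wheel up on the bench, on the robot's right. Its two ends are alike; grip it across the 36 mm.
- seat: narrow raised rail bolted to the deck's right part: a steel wall 70 mm long (x), 10 mm thick (y), its top 48 mm above its origin, on a foot 70 x 40 x 6 mm. Origin: centre of the foot's underside, on the deck's top face. The block straddles the wall lengthwise, either way round; fully home its channel's roof rests on the wall's top and idler_mid is 60 mm above this origin.
- deck: fixed belt deck: aluminium plate 200 (x) x 340 (y) x 12 mm thick, lying on the bench, origin at the centre of its underside. It carries the rail at its -y side, the tensioner arm and its pawl at its +y side and two low black pulleys (38 mm above the bench). Nothing on it stands over 103 mm above the bench.
- pivot (a point): point on the tensioner arm's upright hinge axis, fixed to the deck 60 mm along its x and 80 mm along its y from its origin, 81 mm above the bench like tab_mid.
- tab_mid (a point): centre of the upright steel tab near the tensioner arm's free end, 115 mm from the hinge axis, 81 mm above the bench; moves with the arm. x points outward along the arm, z up. Tab: 40 long (x), 10 thick (y), 61 to 102 mm above the bench, over a bar 20 mm wide. Push on its +y face (the side towards the rail) towards its -y: the arm swings clockwise seen from above, round towards the robot.
- tensioner (a joint): swing of the tensioner arm in rad: 0 at its front stop (the start), growing as it is pushed back, clockwise from above, to 1.1 at its back stop. A spring drives it back: 3 N at the tab at first, 6 N from 0.3 to 0.6 while the pawl slider rides over the ratchet tooth, a dip to 5 N near 0.7, then 9 to 11 N. The click is complete from 0.8 on. The pawl only clicks, it does not hold: let go, the arm springs back to 0.
- slide_box: bystander: closed grey slide box 92 x 102 x 34 mm, origin at the centre of its underside
- oil_bottle: bystander: small brown bottle, 36 mm across, 75 mm high, origin at the centre of its underside
- driver: bystander: screwdriver 170 mm long, lying on the bench to the left of the deck
Mind the look-alikes: they are no part of the job. Leave any green look-alike of the part that bears idler_mid alone.

How it is judged (in metres and radians):
On the way, in this order (a step that is already met when the one before it is completed fails the run):
1. the idler block sits astride the rail, fully home and let go, the tensioner arm not yet pushed (x of idler_mid in the frame of seat between -0.015 and 0.015 m and y of idler_mid in the frame of seat between -0.007 and 0.007 m and z of idler_mid in the frame of seat between 0.055 and 0.064 m and angle between idler_mid's own z axis and vertical below 0.12 rad and angle between the x axis of idler_mid and the x axis of seat, either way round below 0.3 rad and contact force between each of the fingers, the arm and idler below 0.2 N and value of joint tensioner below 0.3 rad), for 0.3 s.
2. the tensioner arm is pushed back past its click (value of joint tensioner above 0.8 rad and contact force between any of the fingers, the arm and tensioner above 1.5 N), for 0.3 s.
At the end, for the whole second after the job is handed in: The idler block rests astride the rail untouched and still: centre within 15 mm of the rail's middle along it and 7 mm across it, 55 to 64 mm above the seat's origin, upright within 0.12 rad, in line within 0.3 rad; and the robot presses on the tensioner arm (over 1.5 N), holding it beyond 0.8 rad (all of step 2 and x of idler_mid in the frame of seat between -0.015 and 0.015 m and y of idler_mid in the frame of seat between -0.007 and 0.007 m and z of idler_mid in the frame of seat between 0.055 and 0.064 m and angle between idler_mid's own z axis and vertical below 0.12 rad and angle between the x axis of idler_mid and the x axis of seat, either way round below 0.3 rad and contact force between each of the fingers, the arm and idler below 0.2 N and linear speed of idler below 0.02 m/s); the arm keeps its last pose, push and grip.
It fails at once if the slide box is moved more than 30 mm (distance of slide_box from where it was at the start of the episode above 0.03 m).
It fails at once if the bottle is moved more than 30 mm (distance of oil_bottle from where it was at the start of the episode above 0.03 m).
It fails at once if the screwdriver is moved more than 30 mm (distance of driver from where it was at the start of the episode above 0.03 m).
It also fails if it takes over 53 s, if anything falls off the work surface, if the arm or the gripper's body presses on something with over 40 N, if the wrist force passes 120 N, or if a joint passes its speed limit or range.

## Robot

A 6-joint arm with a two-finger parallel gripper is mounted at the origin on the work surface. World frame = base frame: x ahead of the robot, y to its left, z up, the work surface at z = 0. Lengths are in m, angles in degrees, forces in N, time in s.
With the tool pointing down it reaches from about 0.4 to 0.825 m from the base axis. Payload 7 kg.
Tool frame: the origin (TCP) lies midway between the tips of the shut fingers; the grasp point (between the pads) lies ctrl.tcp_to_grasp behind it (ctrl.tcp_to_grasp is the distance from the TCP to the grasp point, in m); y points along the fingers, z is the direction in which the jaws open and shut, and the axes are right-handed (so a half turn about y gives the same grasp; the last joint's range is limited). The gripper opens to 88 mm and grips with 3 to 60 N. Pads are 19 mm wide; open, the fingers measure 130 mm over their backs; the gripper's body (78 mm by 193 mm) begins 47 mm behind the grasp point.
Start: joints at [-57.29, 20.546, 0.682, 0, -70.136, -16.507], TCP at [0.188, -0.648, 0.227] pointing down, gripper open.
Joint ranges: [-176.03, 176.03], [-82.01, 121.73], [-58.28, 71.71], [-173.87, 95.51], [-174.79, -0.11], [-173.66, 173.66]. Speed limits (degrees/s): [136.94, 136.94, 172.46, 180, 180, 180].

## Interface

Orientations are given as [roll, pitch, yaw] about the fixed x, y, z axes, in that order (R = Rz(yaw) Ry(pitch) Rx(roll)).
In Python, from plant import ctrl, snapshot, silhouettes gives the robot as it stands.
- The arm moves only by the shell command python3 -m pendant 'ROWS'. ROWS is JSON, a list that holds one entry, the list of rows, each a list of 7 numbers: the shift along the tool's x, y, z in cm, then the turn, a rotation vector about the tool's x, y, z in degrees, then the opening, from 0 (shut) to 1 (fully open). In form: [[[x, y, z, rx, ry, rz, hand], ...]]. A call has 1 to 12 rows; each row shifts and turns the commanded pose from where the row before left it, along the tool's axes as they then stand; what a row does not reach is not made up. A row lasts 1/12 s, in which the tool goes at most 41.7 mm and 7.16 degrees, less where a joint would pass 70% of its speed; a pose out of reach is approached as far as the arm can. A call with a gripper value outside its range is refused whole. The fingers move at their own pace and stop on an object; the grip force is fixed at half the most. Time passes only in rows, so rows that do not move let the fingers close. It gives the time, the measured TCP pose, the force and the opening at its end, in the units of the state.
- ctrl.get_obs(): the state, without advancing time (a new reading comes with each control period).
- snapshot(name): name is "side" or "top"; returns a dict with "image" (400x640x3 uint8, red, green, blue), "camera_matrix" (3x3 intrinsics, pixels), "eye" and "orientation" of the camera in the world. Camera axes: x right, y down, z forward; pixel columns grow to the right and rows downward; lengths in m; the calibration is good to about 2 mm. A picture is of the moment at which its call begins. There is no depth.
- ctrl.close_job(): hands the job in, once; it reports no verdict.
Trained networks look in a picture, given as the dict that the camera call returned (one of the last four; its "shot" number tells which), for a name from the list of things; names that differ only in an ending like _2 or _b are one class to them, and where a whole thing is asked for, a point or a joint stands for the part that bears it (a point fixed in the world has none). Each returns a list of dicts, best first, with "confidence" (0 to 1); they miss things now and then, are a little off and sometimes report something else, mostly with a low value. They report only what shows in the picture. A call takes as long as a camera call. They do not tell look-alikes from the thing itself.
- silhouettes(picture, thing): "mask" (400x640 bool, what is visible of it) and "bbox" ([left, top, width, height] in pixels, round what is visible of it).
The state is a dict: "clock": time; "joint_pos": joint angles; "qvel": joint speeds; "tau": joint torques, N m; "tool_pos": TCP position; "orientation": TCP orientation; "force": force on the tool from outside, world axes, zero at the start; "moment": the same for the moment, N m; "opening": finger opening in m.
Only numpy, scipy, OpenCV 4.12 (cv2) and the standard library are available. Lean on these libraries where they do the work, as an engineer would, in place of code of your own. Each camera call takes 0.05 s, during which the arm holds its last target.

## Working session

There is one attempt and no reset: what is moved stays moved. The work goes in short steps, Python scripts to look and compute and a shell command to move; the robot and the scene stay as the last step left them, time stands still between calls to the robot, and variables do not carry over. Pictures are saved under pics/ and viewed, and the job is handed in when it is done.

```bash
ls; mkdir -p pics
python3 - <<'E'
from plant import ctrl, snapshot, silhouettes
import cv2,json,numpy as np
print(ctrl.get_obs(), ctrl.tcp_to_grasp)
for n in("side","top"):
    s=snapshot(n); cv2.imwrite(f"pics/{n}0.png",s["image"][:,:,::-1])
    print(n,s["camera_matrix"],s["eye"],s["orientation"])
    for t in["idler_mid","seat","deck","tab_mid","slide_box","oil_bottle","driver"]:
        print(t,[(round(d["confidence"],2),d["bbox"]) for d in silhouettes(s,t)])
E
```

```text
pics
{'clock': 0.0, 'joint_pos': array([-5.72900669e+01,  2.05923807e+01,  6.33605651e-01, -1.93862812e-02,
       -7.01353915e+01, -1.65061109e+01]), 'qvel': array([-0.03340377,  0.07405099,  0.07608165,  0.00312827,  0.08293276,
        0.04232799]), 'tau': array([-2.40064801e-03, -5.82717848e+01,  2.93063021e+01,  6.99699238e+00,
        7.01095909e-03, -1.50698093e-04]), 'tool_pos': array([ 0.18818792, -0.64772976,  0.22561304]), 'orientation': array([-8.99045359e+01,  9.28370285e-03,  1.61972275e+01]), 'force': array([-0.07995053,  0.1292729 ,  0.2326597 ]), 'moment': array([ 0.04650938,  0.0005771 , -0.01560571]), 'opening': 0.08733205954069177} 0.0188
side [[415.90554005   0.         323.55886996]
 [  0.         415.90554005 208.06072795]
 [  0.           0.           1.        ]] [ 0.28134729 -0.78271386  0.98879155] [-138.54505168    0.84613416  -22.8744959 ]
idler_mid [(0.73, [365.9, 341.0, 22.3, 23.7]), (0.7, [346.6, 307.7, 21.7, 20.3]), (0.62, [227.5, 137.4, 42.5, 11.0]), (0.6, [344.8, 274.6, 18.6, 21.4]), (0.59, [370.2, 234.0, 41.5, 34.1])]
seat [(0.43, [313.1, 196.6, 14
[... 174 characters left out ...]
.3])]
oil_bottle [(0.78, [398.3, 288.6, 15.6, 22.3])]
driver [(0.63, [228.4, 139.1, 22.1, 10.3])]
top [[508.3950136    0.         323.90195315]
 [  0.         508.3950136  197.86202528]
 [  0.           0.           1.        ]] [ 0.3293239  -0.03111705  1.3598446 ] [-170.08433671    1.21378403  -90.93342346]
idler_mid [(0.72, [414.1, 184.7, 17.4, 19.2]), (0.62, [433.2, 234.1, 18.9, 19.0]), (0.61, [449.1, 193.1, 17.5, 19.6]), (0.54, [483.1, 196.2, 23.2, 14.5])]
seat [(0.75, [303.3, 177.9, 18.9, 26.8])]
deck [(0.76, [198.4, 154.0, 140.9, 103.5])]
tab_mid [(0.97, [222.2, 181.3, 55.3, 22.2])]
slide_box []
oil_bottle [(0.6, [444.6, 145.6, 15.0, 13.4])]
driver [(0.94, [150.5, 202.9, 16.7, 60.9])]
```

Run:
```python
import cv2
a=cv2.imread("pics/side0.png");b=cv2.imread("pics/top0.png")
cv2.imwrite("pics/b1.png",cv2.resize(b[120:290,130:530],None,fx=2,fy=2,interpolation=cv2.INTER_CUBIC))
cv2.imwrite("pics/a1.png",cv2.resize(a[120:380,200:460],None,fx=2.3,fy=2.3,interpolation=cv2.INTER_CUBIC))
cv2.imwrite("pics/c1.png",cv2.resize(b[170:270,395:515],None,fx=5,fy=5,interpolation=cv2.INTER_CUBIC))
```

```text
(no output)
```

View pics/b1.png

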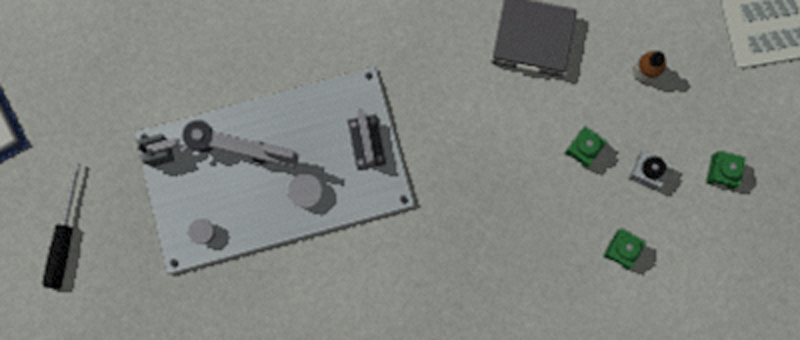

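View pics/a1.png

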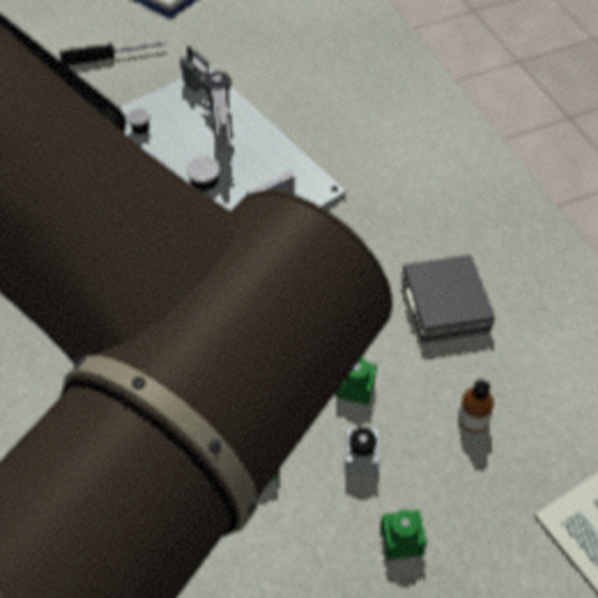

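View pics/c1.png

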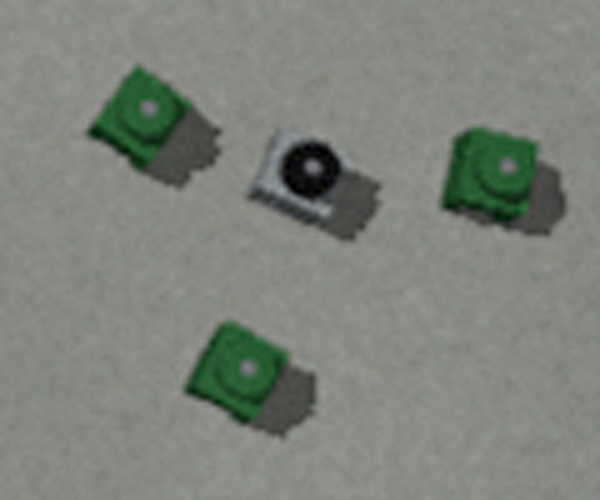

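The candidate idlers in the top picture are green at (424,192), (443,243) and (493,203), and bare aluminium with a black wheel at (457,203). The last one fits the description. In the crop it is bare aluminium with a black wheel, standing upright. Next I'll fit poses.

```bash
cat > h.py <<'E'
import numpy as np,cv2
from scipy.spatial.transform import Rotation as R
from scipy.optimize import minimize
def proj(s,P):
    P=np.atleast_2d(P); M=R.from_euler('xyz',s["orientation"],degrees=True).as_matrix()
    c=(P-s["eye"])@M; k=s["camera_matrix"]
    return c[:,:2]/c[:,2:]*[k[0,0],k[1,1]]+[k[0,2],k[1,2]]
def ray(s,uv,z):
    k=s["camera_matrix"];M=R.from_euler('xyz',s["orientation"],degrees=True).as_matrix()
    d=M@np.array([(uv[0]-k[0,2])/k[0,0],(uv[1]-k[1,2])/k[1,1],1]); e=np.array(s["eye"])
    return e+d*(z-e[2])/d[2]
def box(x,y,yaw,lx,ly,z0,z1):
    c,s=np.cos(yaw),np.sin(yaw)
    return np.array([[x+c*a*lx/2-s*b*ly/2,y+s*a*lx/2+c*b*ly/2,z] for z in(z0,z1) for a,b in((1,1),(-1,1),(-1,-1),(1,-1))])
def wire(img,s,B,col,off,f):
    p=((proj(s,B)-off+.5)*f-.5).round().astype(int)
    for i in range(4):
        for a,b in((i,(i+1)%4),(4+i,4+(i+1)%4),(i,i+4)): cv2.line(img,tuple(map(int,p[a])),tuple(map(int,p[b])),col,1)
E
python3 - <<'E'
from plant import ctrl, snapshot, silhouettes
from h import *
import pickle
S={n:snapshot(n) for n in("top","side")}
pickle.dump(S,open("S.pkl","wb"))
t=S["top"]
m=[d for d in silhouettes(t,"deck")]; mask=m[0]["mask"]
r=cv2.approxPolyDP(max(cv2.findContours(mask.astype(np.uint8),0,1)[0],key=cv2.contourArea),8,True)[:,0]
print("deck poly",r.tolist())
px=[(130+378/2,120+68/2),(130+417/2,120+206/2),(130+172/2,120+271/2),(130+137/2,120+130/2)]
C=[ray(t,p,.012)[:2] for p in px]; print(np.round(C,4))
print([np.linalg.norm(C[i]-C[(i+1)%4]).round(4) for i in range(4)], np.mean(C,0))
print("idler",ray(t,(457.6,203.2),.048))
mi=[d for d in silhouettes(t,"idler_mid")]
for n,f,rect in(("top",16,(440,185,35,35)),("side",12,(340,300,40,40))):
    x,y,w,h=rect; im=cv2.resize(S[n]["image"][y:y+h,x:x+w,::-1],None,fx=f,fy=f,interpolation=cv2.INTER_CUBIC)
    cv2.imwrite(f"pics/id_{n}.png",im)
E
```

```text
deck poly [[317, 155], [198, 185], [213, 254], [335, 222]]
[[ 0.6874  0.005 ]
 [ 0.4966 -0.0442]
 [ 0.416   0.2822]
 [ 0.6077  0.3339]]
[np.float64(0.1971), np.float64(0.3363), np.float64(0.1986), np.float64(0.3384)] [0.55193828 0.14423768]
idler [ 0.53807721 -0.35453869  0.048     ]
```

```bash
python3 -c "
import cv2,numpy as np
a=cv2.imread('pics/id_top.png');b=cv2.imread('pics/id_side.png')
b=cv2.copyMakeBorder(b,0,560-480,0,0,0);a=cv2.resize(a,(480,480)) if 0 else a
cv2.imwrite('pics/id_both.png',cv2.resize(np.hstack([a,b[:560]]),None,fx=.76,fy=.76))"
```

```text
(no output)
```

View pics/id_both.png

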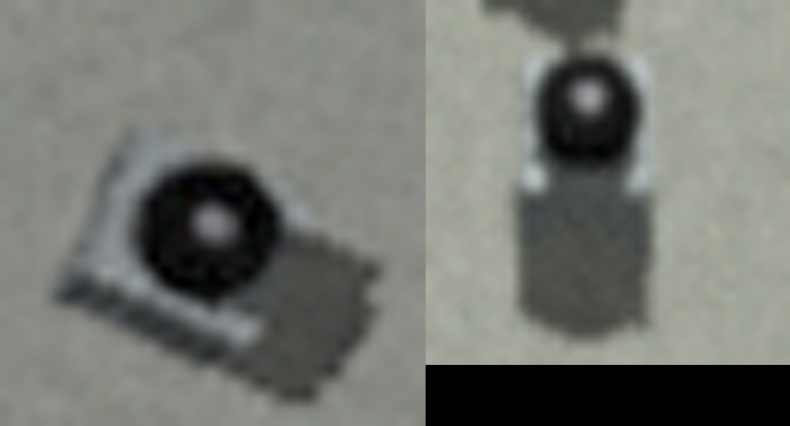

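Run:
```python
from h import *
import pickle
S=pickle.load(open("S.pkl","rb"))
for n,p in(("top",[(457.6,203.2)]),("side",[(340+(587-425)/12/.76-.5,300+95/12/.76-.5)])): print(n,ray(S[n],p[0],.048))
rows=[]
for sw in(0,1):
  for yaw in(58,64):
    o=[]
    for n,f,(x,y,w,h) in(("top",10,(442,188,32,30)),("side",10,(344,300,26,30))):
        im=cv2.resize(S[n]["image"][y:y+h,x:x+w,::-1],None,fx=f,fy=f,interpolation=cv2.INTER_CUBIC)
        c=ray(S["top"],(457.6,203.2),.048)
        L=(.040,.036) if not sw else (.036,.040)
        wire(im,S[n],box(c[0],c[1],np.radians(yaw),*L,0,.034),(0,0,255),(x,y),f); o.append(im)
    rows.append(np.hstack(o))
im=np.vstack([np.hstack(rows[:2]),np.hstack(rows[2:])]); cv2.imwrite("pics/wf.png",cv2.resize(im,None,fx=.68,fy=.68))
```

```text
top [ 0.53807721 -0.35453869  0.048     ]
side [ 0.53723303 -0.35536642  0.048     ]
```

View pics/wf.png

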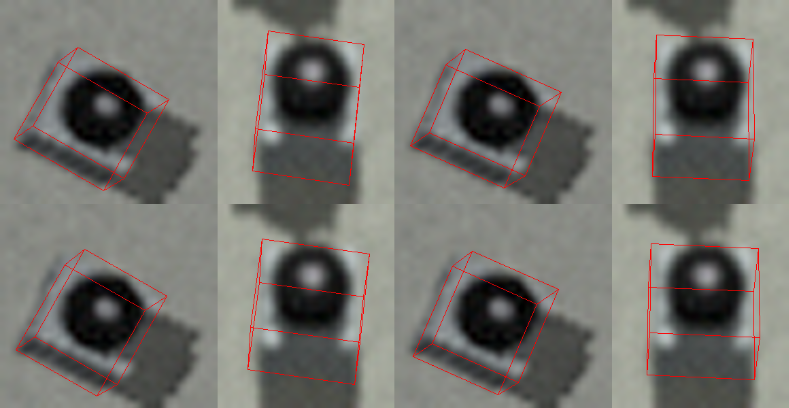

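```bash
cat > fit.py <<'E'
from h import *
import pickle,itertools
S=pickle.load(open("S.pkl","rb"))
SS=8
def labels(s,rect,x,y,yaw,lx,ly,notch_on_x=True):
    X,Y,W,H=rect; L=np.zeros((H*SS,W*SS),np.uint8)
    def P(pts): return ((proj(s,pts)-[X,Y]+.5)*SS-.5).round().astype(np.int32)
    B=box(x,y,yaw,lx,ly,0,.034)
    def w(a,b,z): c,q=np.cos(yaw),np.sin(yaw); return [x+c*a-q*b,y+q*a+c*b,z]
    for i in range(4):
        j=(i+1)%4; q=B[[i,j,j+4,i+4]]; mid=q.mean(0); n=mid[:2]-[x,y]
        if n@(np.array(s["eye"])[:2]-mid[:2])>0:
            cv2.fillConvexPoly(L,P(q),2+i)
            end=(i in(1,3)) 
            if end==notch_on_x and end:
                a=-lx/2 if i==1 else lx/2
                cv2.fillConvexPoly(L,P([w(a,-.01,0),w(a,.01,0),w(a,.01,.012),w(a,-.01,.012)]),7)
            elif end==notch_on_x is False: pass
    cv2.fillConvexPoly(L,P(B[4:]),1)
    th=np.linspace(0,2*np.pi,40)
    ring=[np.c_[x+.015*np.cos(th),y+.015*np.sin(th),np.full(40,z)] for z in(.034,.048)]
    cv2.fillConvexPoly(L,cv2.convexHull(P(np.vstack(ring))),6)
    return L
def cost(p,hyp,full=False):
    x,y,yaw=p[:3]; lx,ly=.040,.036
    if hyp: yaw=yaw+np.pi/2
    tot=0
    for k,(n,rect,c) in enumerate((("top",(441,186,34,32),None),("side",(344,300,26,20),None))):
        s=S[n];X,Y,W,H=rect
        off=p[3:5] if k else p[5:7]
        L=labels(s,rect,x+off[0],y+off[1],yaw,lx,ly)
        A=np.stack([cv2.resize((L==i).astype(np.float32),(W,H),interpolation=cv2.INTER_AREA).ravel() for i in range(8)],1)
        I=s["image"][Y:Y+H,X:X+W].astype(float)
        yy,xx=np.mgrid[Y:Y+H,X:X+W]
        # drop shadow area
        g=I.mean(2); 
        keep=np.ones((H,W),bool)
        if n=="top": keep&=~((xx>463)&(yy>203))&~((xx>457)&(yy>=213))
        else: keep&=(yy<316)&(yy>304)
        v=keep.ravel(); b=I.reshape(-1,3)[v]; A=A[v]
        AA=A.T@A+1e-3*np.eye(8); r=b-A@np.linalg.solve(AA,A.T@b)
        tot+=(r**2).mean()
    return tot+ ((np.array(p[3:])/.002)**2).sum()*2
if __name__=="__main__":
  for hyp in(0,1):
    best=None
    for y0 in(56,62,68,74):
        r=minimize(cost,[.5377,-.355,np.radians(y0),0,0,0,0],args=(hyp,),method="Nelder-Mead",options=dict(initial_simplex=np.array([.5377,-.355,np.radians(y0),0,0,0,0])+np.vstack([np.zeros(7),np.diag([.003,.003,.06,.001,.001,.001,.001])]),maxiter=600))
        if best is None or r.fun<best.fun: best=r
    print(hyp,best.fun,best.x[:2],np.degrees(best.x[2]),best.x[3:]*1000)
E
python3 fit.py
```

```text
0 613.0150307029818 [ 0.53681161 -0.35611404] 63.35662027706885 [-0.46890384 -1.26354614  0.9859058   2.09303749]
1 675.0554386233401 [ 0.53725719 -0.35630247] 62.089133927857425 [-0.90772474 -1.07256079  1.26153332  1.90076744]
```

Run:
```python
from h import *
import pickle
from plant import silhouettes
S=pickle.load(open("S.pkl","rb"));s=S["top"]
dx,dy,yw=.552,.1442,np.radians(14)
f=5
X,Y,W,H=190,145,155,115
im=cv2.resize(s["image"][Y:Y+H,X:X+W,::-1],None,fx=f,fy=f,interpolation=cv2.INTER_CUBIC)
wire(im,s,box(dx,dy,yw,.2,.34,0,.012),(0,0,255),(X,Y),f)
cv2.imwrite("pics/deck.png",im)
X,Y,W,H=296,165,36,46;f=12
im=cv2.resize(s["image"][Y:Y+H,X:X+W,::-1],None,fx=f,fy=f,interpolation=cv2.INTER_CUBIC)
cv2.imwrite("pics/seat.png",im)
```

```text
(no output)
```

View pics/deck.png

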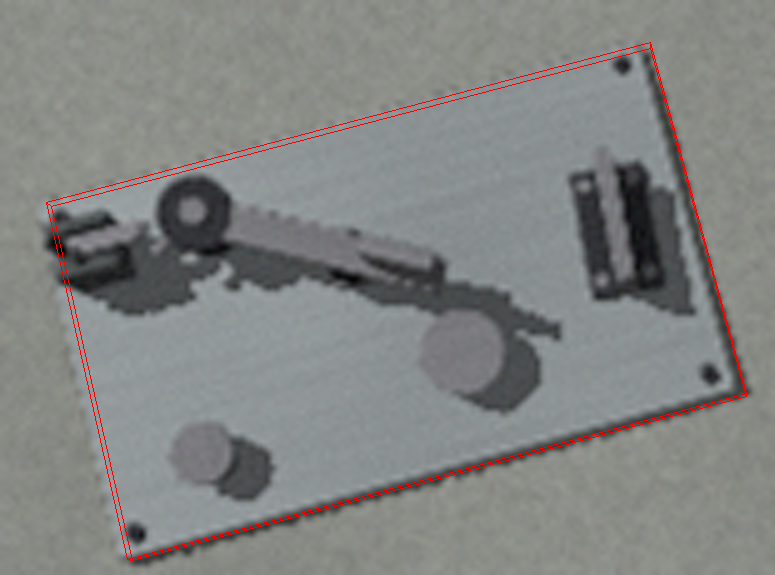

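View pics/seat.png

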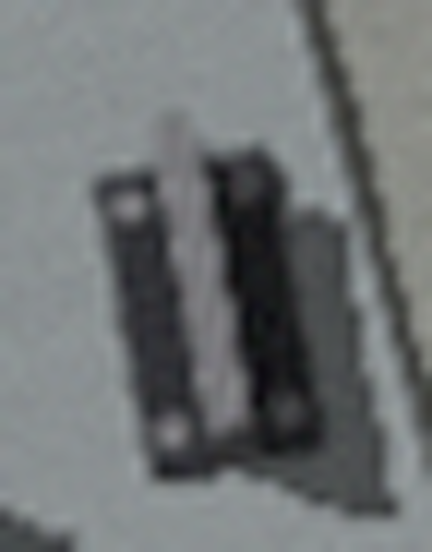

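Run:
```python
from h import *
import pickle
S=pickle.load(open("S.pkl","rb"));s=S["top"]
u=lambda a:((a[0]+.5)/12-.5+296,(a[1]+.5)/12-.5+165)
c=np.array([ray(s,u(p),.018)[:2] for p in((97,182),(270,150),(318,445),(155,475))])
print(c.round(4),c.mean(0)); 
for i,j in((0,3),(1,2),(1,0),(2,3)): v=c[i]-c[j];print(np.linalg.norm(v).round(4),np.degrees(np.arctan2(v[1],v[0])).round(1))
w=np.array([ray(s,u(p),.060)[:2] for p in((173,112),(228,440))])
v=w[0]-w[1];print(w.mean(0),np.linalg.norm(v),np.degrees(np.arctan2(v[1],v[0])))
d=np.radians(14);Rm=np.array([[np.cos(d),-np.sin(d)],[np.sin(d),np.cos(d)]])
print("in deck",(w.mean(0)-[.552,.1442])@Rm)
print("pivot",np.array([.552,.1442])+Rm@[.06,.08])
```

```text
[[ 0.6152  0.0474]
 [ 0.6218  0.0084]
 [ 0.5543 -0.0014]
 [ 0.5482  0.0351]] [0.58485034 0.02237953]
0.0681 10.4
0.0682 8.2
0.0396 -80.5
0.037 -80.6
[0.5851074 0.0226728] 0.0736633832714842 8.63340966802382
in deck [ 0.00272387 -0.12592673]
pivot [0.59086399 0.23633897]
```

```bash
python3 -m pendant '[[[3.47,0,1.53,0,0,0,0.7],[3.47,0,1.53,0,0,0,0.7],[3.47,0,1.53,0,0,0,0.7],[3.47,0,1.53,0,0,0,0.7],[3.47,0,1.53,0,0,0,0.7],[3.47,0,1.53,0,0,0,0.7],[3.47,0,1.53,0,0,0,0.7],[3.47,0,1.53,0,0,0,0.7],[3.47,0,1.53,0,0,0,0.7],[3.47,0,1.53,0,0,0,0.7],[3.47,0,1.53,0,0,0,0.7],[3.47,0,1.53,0,0,0,0.7]]]'
python3 -m pendant '[[[0,1,0,0,-6,0,0.7],[0,1,0,0,-6,0,0.7],[0,1,0,0,-6,0,0.7],[0,1,0,0,-6,0,0.7],[0,1,0,0,-6,0,0.7],[0,1,0,0,-6,0,0.7],[0,1,0,0,-6,0,0.7],[0,1,0,0,-6,0,0.7],[0,0,0,0,0,0,0.7],[0,0,0,0,0,0,0.7]]]'
python3 - <<'E'
from h import *
from plant import *
import pickle
S={n:snapshot(n) for n in("top","side")}
pickle.dump(S,open("S2.pkl","wb"))
cv2.imwrite("pics/side2.png",S["side"]["image"][:,:,::-1])
cv2.imwrite("pics/top2.png",S["top"]["image"][:,:,::-1])
E
```

```text
clock: 2.0
tool_pos: [0.5383, -0.3542, 0.2269]
orientation: [-90.0, -0.0, 16.2]
force: [-0.1, 0.1, 0.2]
opening: 0.0611
clock: 2.83
tool_pos: [0.5367, -0.3557, 0.1463]
orientation: [-89.9, 0.0, 64.0]
force: [-0.6, -0.7, 0.4]
opening: 0.0608
```

View pics/side2.png

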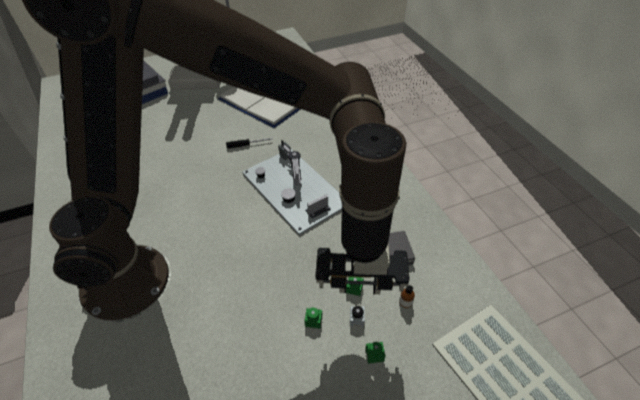

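View pics/top2.png

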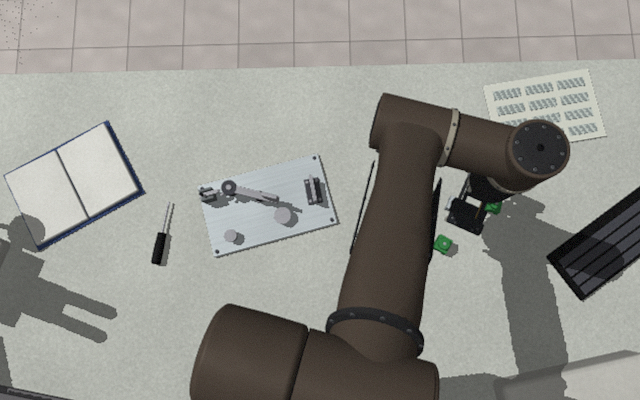

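The side picture now shows the rail at about (317,207). The idler at (358,313) stands clear below the gripper. I'll cross-check the seat in this view.

Run:
```python
from h import *
import pickle
S=pickle.load(open("S2.pkl","rb"))
o=[]
def w(a,b,z,x,y,yaw): c,q=np.cos(yaw),np.sin(yaw); return [x+c*a-q*b,y+q*a+c*b,z]
for n,(X,Y,W,H),f in(("side",(298,188,40,36),10),("top",(296,165,38,46),8)):
    im=cv2.resize(S[n]["image"][Y:Y+H,X:X+W,::-1],None,fx=f,fy=f,interpolation=cv2.INTER_CUBIC)
    im2=im.copy()
    wire(im2,S[n],box(.585,.0225,np.radians(9),.07,.01,.018,.060),(0,0,255),(X,Y),f)
    wire(im2,S[n],box(.585,.0225,np.radians(9),.07,.04,.012,.018),(0,255,0),(X,Y),f)
    o.append(np.hstack([im,im2]))
w_=max(a.shape[1] for a in o)
o=[cv2.copyMakeBorder(a,0,0,0,w_-a.shape[1],0) for a in o]
im=np.vstack(o);cv2.imwrite("pics/seat2.png",cv2.resize(im,None,fx=.8,fy=.8));print(im.shape)
```

```text
(728, 800, 3)
```

View pics/seat2.png

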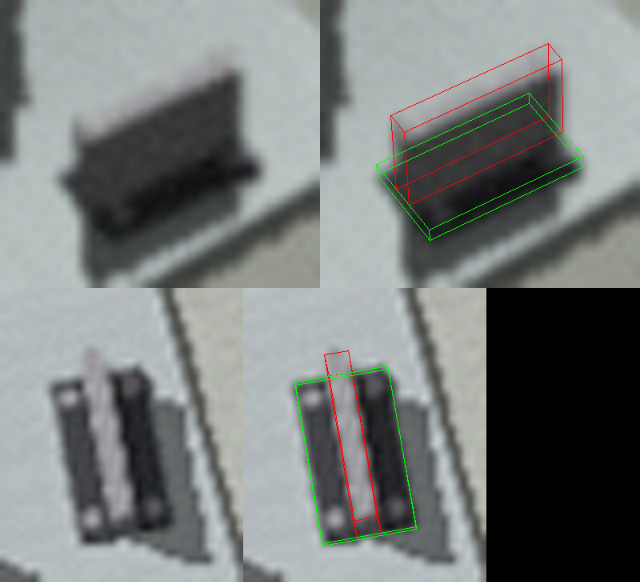

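```bash
python3 -m pendant '[[[0,2,0,0,0,0,0.7],[0,2,0,0,0,0,0.7],[0,2,0,0,0,0,0.7],[0,2,0,0,0,0,0.7],[0,2,0,0,0,0,0.7],[0,1.5,0,0,0,0,0.7],[0,1,0,0,0,0,0.7],[0,1,0,0,0,0,0.7],[0,0.6,0,0,0,0,0.7],[0,0,0,0,0,0,0.7]]]'
python3 - <<'E'
from h import *
from plant import *
S={n:snapshot(n) for n in("top","side")}
a=S["side"]["image"][250:370,280:440,::-1];cv2.imwrite("pics/g1.png",cv2.resize(a,None,fx=4,fy=4,interpolation=2))
E
```

```text
clock: 3.77
tool_pos: [0.5366, -0.3555, 0.0047]
orientation: [-89.9, 0.0, 64.2]
force: [-0.0, 0.6, -0.1]
opening: 0.0615
```

View pics/g1.png

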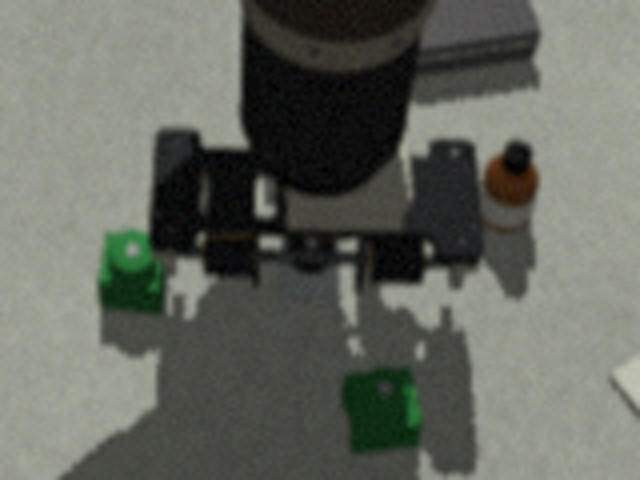

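The fingers straddle the aluminium block, at about (310,265) in the crop. Bottle and green blocks are clear, so I'll close.

```bash
python3 -m pendant '[[[0,0,0,0,0,0,0.6],[0,0,0,0,0,0,0.5],[0,0,0,0,0,0,0.45],[0,0,0,0,0,0,0.4],[0,0,0,0,0,0,0.3],[0,0,0,0,0,0,0.2],[0,0,0,0,0,0,0.2],[0,0,0,0,0,0,0.2]]]'
```

```text
clock: 4.53
tool_pos: [0.5373, -0.3558, 0.006]
orientation: [-90.0, 0.0, 64.2]
force: [0.1, -0.1, 3.9]
opening: 0.0356
```

The opening is 35.6 mm, so the grip is across the 36 mm faces. Lifting.

```bash
python3 -m pendant '[[[0,-0.5,0,0,0,0,0.2],[0,-1,0,0,0,0,0.2],[0,-2,0,0,0,0,0.2],[0,-2,0,0,0,0,0.2],[0,-2,0,0,0,0,0.2],[0,-2,0,0,0,0,0.2],[0,-2,0,0,0,0,0.2],[0,-2,0,0,0,0,0.2],[0,-1,0,0,0,0,0.2],[0,-0.5,0,0,0,0,0.2],[0,0,0,0,0,0,0.2]]]'
python3 -m pendant '[[[0,0,0,0,5,0,0.2],[0,0,0,0,5,0,0.2],[0,0,0,0,5,0,0.2],[0,0,0,0,5,0,0.2],[0,0,0,0,5,0,0.2],[0,0,0,0,5,0,0.2],[0,0,0,0,5,0,0.2],[0,0,0,0,5,0,0.2],[0,0,0,0,5,0,0.2],[0,0,0,0,5,0,0.2],[0,0,0,0,5,0,0.2],[0,0,0,0,0,0,0.2]]]'
```

```text
clock: 5.45
tool_pos: [0.5372, -0.3558, 0.1566]
orientation: [-90.1, -0.0, 64.2]
force: [0.5, -0.6, -1.0]
opening: 0.036
clock: 6.45
tool_pos: [0.5361, -0.3552, 0.1537]
orientation: [-89.9, 0.1, 9.0]
force: [-0.0, 0.8, -1.0]
opening: 0.0358
```

```bash
python3 -m pendant '[[[0.6,0,2,0,0,0,0.2],[0.94,0,3.23,0,0,0,0.2],[0.94,0,3.23,0,0,0,0.2],[0.94,0,3.23,0,0,0,0.2],[0.94,0,3.23,0,0,0,0.2],[0.94,0,3.23,0,0,0,0.2],[0.94,0,3.23,0,0,0,0.2],[0.94,0,3.23,0,0,0,0.2],[0.94,0,3.23,0,0,0,0.2],[0.94,0,3.23,0,0,0,0.2],[0.94,0,3.23,0,0,0,0.2],[0.7,0,2.2,0,0,0,0.2]]]'
python3 -m pendant '[[[0,1,0,0,0,0,0.2],[0,1.5,0,0,0,0,0.2],[0,1.5,0,0,0,0,0.2],[0,0.8,0,0,0,0,0.2],[0,0,0,0,0,0,0.2],[0,0,0,0,0,0,0.2]]]'
python3 - <<'E'
from h import *
from plant import *
import pickle
S={n:snapshot(n) for n in("top","side")}
pickle.dump(S,open("S3.pkl","wb"))
o=ctrl.get_obs();print(o["tool_pos"],o["orientation"])
a=S["side"]["image"][140:260,250:390,::-1];b=S["top"]["image"][130:250,240:380,::-1]
cv2.imwrite("pics/g3.png",cv2.resize(np.vstack([a,b]),None,fx=2.5,fy=2.5,interpolation=2))
E
```

```text
clock: 7.45
tool_pos: [0.5838, 0.0243, 0.1546]
orientation: [-90.0, 0.1, 9.4]
force: [1.0, -0.0, -0.7]
opening: 0.0356
clock: 7.95
tool_pos: [0.5839, 0.0213, 0.107]
orientation: [-90.0, 0.1, 9.3]
force: [1.1, 0.1, -0.8]
opening: 0.0361
[0.58469028 0.02157462 0.10819505] [-9.00069677e+01 -4.71089654e-02  9.23597740e+00]
```

View pics/g3.png

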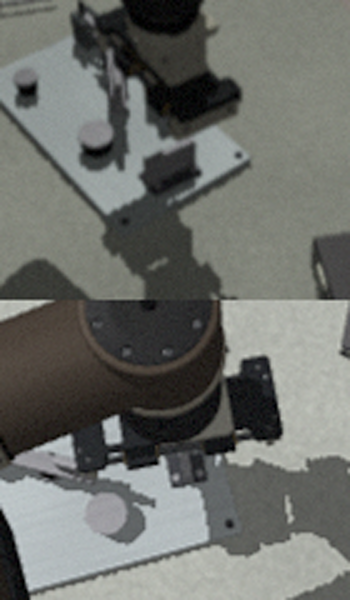

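```bash
python3 -m pendant '[[[0,1,0,0,0,0,0.2],[0,1,0,0,0,0,0.2],[0,1,0,0,0,0,0.2],[0,0.7,0,0,0,0,0.2],[0,0.5,0,0,0,0,0.2],[0,0.4,0,0,0,0,0.2],[0,0,0,0,0,0,0.2]]]'
```

```text
clock: 8.63
tool_pos: [0.5837, 0.0216, 0.0604]
orientation: [-90.0, 0.1, 9.2]
force: [-0.0, -0.6, -1.7]
opening: 0.0359
```

```bash
python3 -m pendant '[[[0,0.3,0,0,0,0,0.2],[0,0.3,0,0,0,0,0.2],[0,0.1,0,0,0,0,0.2],[0,0,0,0,0,0,0.2],[0,0,0,0,0,0,0.2]]]'
python3 - <<'E'
from h import *
from plant import *
S={n:snapshot(n) for n in("top","side")}
a=S["side"]["image"][170:240,280:370,::-1]
cv2.imwrite("pics/g4.png",cv2.resize(a,None,fx=7,fy=7,interpolation=2))
E
```

```text
clock: 9.05
tool_pos: [0.5843, 0.0218, 0.0547]
orientation: [-90.0, -0.0, 9.2]
force: [0.3, 1.1, -1.9]
opening: 0.0362
```

View pics/g4.png

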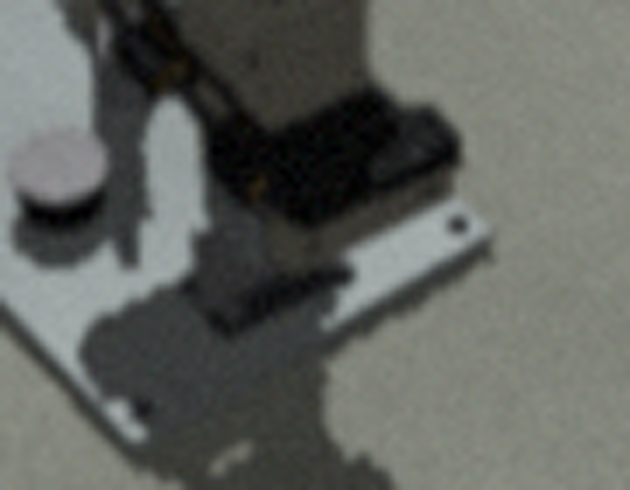

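```bash
python3 -m pendant '[[[0,0.1,0,0,0,0,0.2],[0,0,0,0,0,0,0.2],[0,0,0,0,0,0,0.2]]]'
python3 -m pendant '[[[0,0.1,0,0,0,0,0.2],[0,0,0,0,0,0,0.2],[0,0,0,0,0,0,0.2]]]'
```

```text
clock: 9.4
tool_pos: [0.5845, 0.0218, 0.054]
orientation: [-90.0, -0.0, 9.2]
force: [-0.5, 0.9, 3.0]
opening: 0.036
clock: 9.65
tool_pos: [0.5845, 0.0218, 0.054]
orientation: [-90.0, -0.1, 9.2]
force: [-5.3, 0.6, 11.3]
opening: 0.0361
```

Contact builds at the expected height of 54 mm, so the block is home. I'll ease off and release gradually, opening only a little.

```bash
python3 -m pendant '[[[0,-0.1,0,0,0,0,0.2],[0,0,0,0,0,0,0.42],[0,0,0,0,0,0,0.45],[0,0,0,0,0,0,0.5],[0,0,0,0,0,0,0.55],[0,0,0,0,0,0,0.6],[0,0,0,0,0,0,0.6],[0,0,0,0,0,0,0.6]]]'
python3 -m pendant '[[[0,-0.5,0,0,0,0,0.6],[0,-1,0,0,0,0,0.6],[0,-2,0,0,0,0,0.6],[0,-2,0,0,0,0,0.6],[0,-2,0,0,0,0,0.6],[0,-2,0,0,0,0,0.6],[0,-2,0,0,0,0,0.6],[0,-1,0,0,0,0,0.6],[0,0,0,0,0,0,0.6]]]'
python3 - <<'E'
from h import *
from plant import *
S={n:snapshot(n) for n in("top","side")}
a=S["side"]["image"][150:230,280:370,::-1];b=S["top"]["image"][150:230,200:380,::-1]
cv2.imwrite("pics/g5.png",cv2.resize(a,None,fx=6,fy=6,interpolation=2))
cv2.imwrite("pics/g5t.png",cv2.resize(b,None,fx=4,fy=4,interpolation=2))
E
```

```text
clock: 10.32
tool_pos: [0.5842, 0.0217, 0.0535]
orientation: [-90.0, 0.0, 9.2]
force: [0.9, 0.2, 0.3]
opening: 0.0523
clock: 11.07
tool_pos: [0.5857, 0.0221, 0.182]
orientation: [-90.0, -0.3, 9.2]
force: [0.4, 0.9, -0.5]
opening: 0.0526
```

View pics/g5.png

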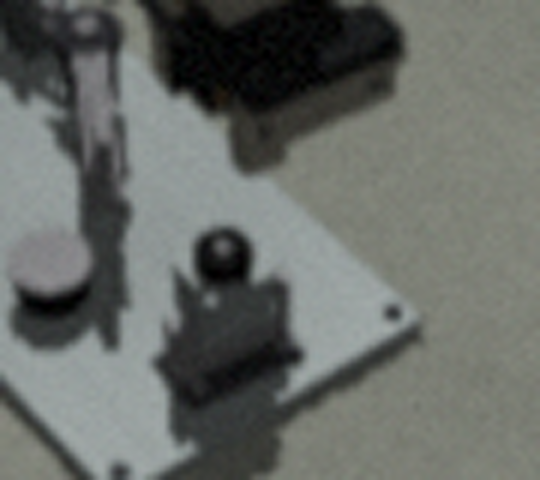

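View pics/g5t.png

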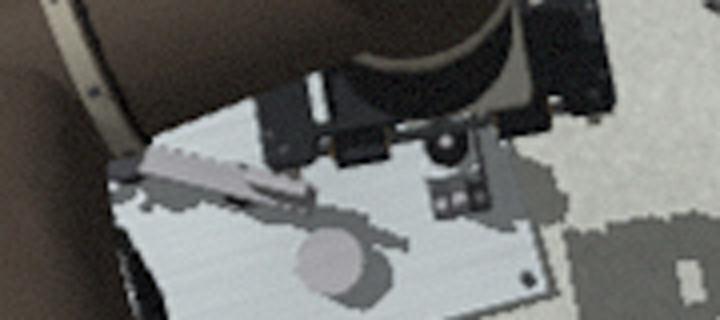

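Run:
```python
from h import *
from plant import *
S={n:snapshot(n) for n in("top","side")}
t,s=S["top"],S["side"]
u=lambda a,f,o:np.array([(a[0]+.5)/f-.5+o[0],(a[1]+.5)/f-.5+o[1]])
for nm,q,p in(("side",s,u((224,248),6,(280,150))),("top",t,u((446,143),4,(200,150)))):
    h=ray(q,p,.096)[:2]; a=np.radians(9); d=h-[.585,.022]; print(nm,h,"in seat",d@np.array([[np.cos(a),-np.sin(a)],[np.sin(a),np.cos(a)]]))
piv=np.array([.5909,.2363])
f,X,Y,W,H=9,226,165,62,46
im=cv2.resize(t["image"][Y:Y+H,X:X+W,::-1],None,fx=f,fy=f,interpolation=2)
o=[im.copy()]
for ang in(-80,-83):
    b=im.copy();c=piv+.115*np.array([np.cos(np.radians(ang)),np.sin(np.radians(ang))])
    wire(b,t,box(c[0],c[1],np.radians(ang),.04,.01,.061,.102),(0,0,255),(X,Y),f); o.append(b)
f,X,Y,W,H=9,280,140,30,46
im=cv2.resize(s["image"][Y:Y+H,X:X+W,::-1],None,fx=f,fy=f,interpolation=2);o2=[im.copy()]
for ang in(-80,-83):
    b=im.copy();c=piv+.115*np.array([np.cos(np.radians(ang)),np.sin(np.radians(ang))])
    wire(b,s,box(c[0],c[1],np.radians(ang),.04,.01,.061,.102),(0,0,255),(X,Y),f); o2.append(b)
cv2.imwrite("pics/tab.png",cv2.resize(np.vstack([o[0],o[1]]),None,fx=.7,fy=.7))
cv2.imwrite("pics/tab2.png",cv2.resize(np.hstack(o2),None,fx=.9,fy=.9))
```

```text
side [0.58412226 0.0196857 ] in seat [-0.00122897 -0.0021485 ]
top [0.58350979 0.02394308] in seat [-0.0011679   0.00215228]
```

View pics/tab.png

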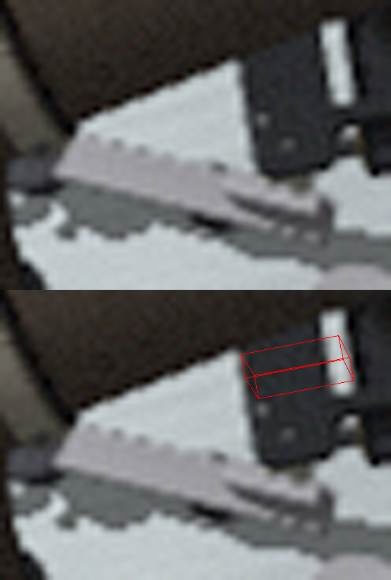

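View pics/tab2.png

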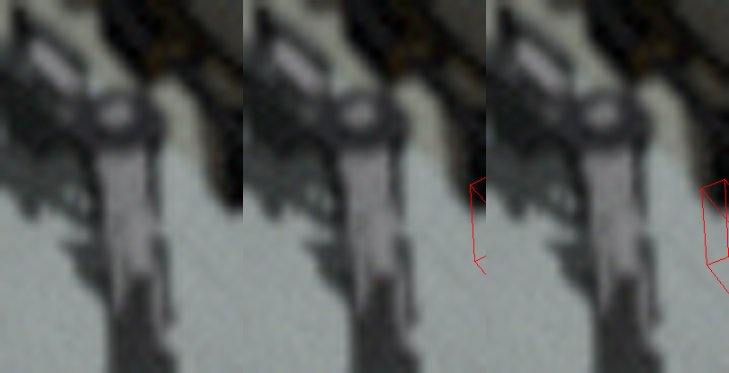

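Run:
```python
from h import *
import pickle
S=pickle.load(open("S2.pkl","rb"));t,s=S["top"],S["side"]
u=lambda a,f,o:np.array([(a[0]+.5)/f-.5+o[0],(a[1]+.5)/f-.5+o[1]])
pv=np.array([.5909,.2363])
for z in(.081,.09,.1): print(z,ray(t,u((193,210),5,(190,145)),z))
for p in((355,243),(440,268)):
    q=ray(t,u(p,5,(190,145)),.102)[:2]-pv; print(np.linalg.norm(q),np.degrees(np.arctan2(q[1],q[0])))
for ang in(-100,-103,-106):
  o=[]
  for q,(X,Y,W,H),f in((t,(226,165),62+0,) if 0 else (t,(226,165,62,46),9),(s,(272,135,36,46),9)):
    b=cv2.resize(q["image"][Y:Y+H,X:X+W,::-1],None,fx=f,fy=f,interpolation=2)
    c=pv+.115*np.array([np.cos(np.radians(ang)),np.sin(np.radians(ang))])
    wire(b,q,box(c[0],c[1],np.radians(ang),.04,.01,.061,.102),(0,0,255),(X,Y),f); o.append(b)
  cv2.imwrite(f"pics/tb{-ang}.png",cv2.resize(np.hstack(o),None,fx=.85,fy=.85))
```

```text
0.081 [0.58769803 0.23825176 0.081     ]
0.09 [0.58587969 0.23635605 0.09      ]
0.1 [0.58385932 0.23424971 0.1       ]
0.0887552152732327 -107.10519474373564
0.1338444374409731 -107.28628505515455
```

View pics/tb103.png

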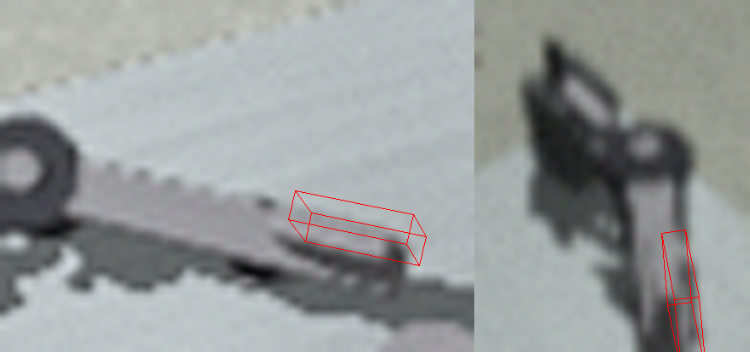

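The block is astride the rail, with the hub within about 2 mm in both views. Next I shut the fingers and turn so that their flat side faces the tab.

```bash
python3 -m pendant '[[[0,0,0,0,-7,0,0],[0,0,0,0,-7,0,0],[0,0,0,0,-7,0,0],[0,0,0,0,-7,0,0],[0,0,0,0,-7,0,0],[0,0,0,0,-7,0,0],[0,0,0,0,-7,0,0],[0,0,0,0,-7,0,0],[0,0,0,0,-7,0,0],[0,0,0,0,-7,0,0],[0,0,0,0,-7,0,0]]]'
python3 -m pendant '[[[0,0,0,0,-7,0,0],[0,0,0,0,-7,0,0],[0,0,0,0,-7,0,0],[0,0,0,0,-7,0,0],[0,0,0,0,-7,0,0],[0,0,0,0,-7,0,0],[0,0,0,0,-7,0,0],[0,0,0,0,-7,0,0],[0,0,0,0,-7,0,0],[0,0,0,0,-7,0,0],[0,0,0,0,-7,0,0],[0,0,0,0,0,0,0]]]'
python3 - <<'E'
from h import *
from plant import *
o=ctrl.get_obs();print(o["joint_pos"].round(1))
y=np.radians(o["orientation"][2]);d=np.array([.592,.117])-o["tool_pos"][:2]
print("x,z cm",100*(d@[np.cos(y),np.sin(y)]),100*(d@[-np.sin(y),np.cos(y)]))
E
```

```text
clock: 12.18
tool_pos: [0.5836, 0.0215, 0.1771]
orientation: [-89.9, 0.1, 86.5]
force: [-0.9, 0.3, 0.4]
opening: 0.0004
clock: 13.18
tool_pos: [0.5836, 0.0216, 0.1772]
orientation: [-89.9, -0.1, 163.5]
force: [0.5, -0.7, 0.5]
opening: 0.0003
[ 21.3  14.2 -15.   -0.  -60.9  52.2]
x,z cm 1.8991931677574256 -9.389139059911036
```

```bash
python3 -m pendant '[[[0.3,0,-1.4,0,0,0,0],[0.4,0,-2,0,0,0,0],[0.4,0,-2,0,0,0,0],[0.4,0,-2,0,0,0,0],[0.4,0,-2,0,0,0,0],[0,0,0,0,0,0,0],[0,2,0,0,0,0,0],[0,2,0,0,0,0,0],[0,2,0,0,0,0,0],[0,0,0,0,0,0,0]]]'
python3 - <<'E'
from h import *
from plant import *
S={n:snapshot(n) for n in("top","side")}
a=S["side"]["image"][130:230,250:370,::-1];b=S["top"]["image"][130:250,200:360,::-1]
cv2.imwrite("pics/p1.png",cv2.resize(a,None,fx=6,fy=6,interpolation=2))
cv2.imwrite("pics/p1t.png",cv2.resize(b,None,fx=4,fy=4,interpolation=2))
E
```

```text
clock: 14.02
tool_pos: [0.5904, 0.1166, 0.1141]
orientation: [-89.8, -0.3, 163.0]
force: [-1.7, 0.4, -1.7]
opening: 0.0002
```

View pics/p1.png

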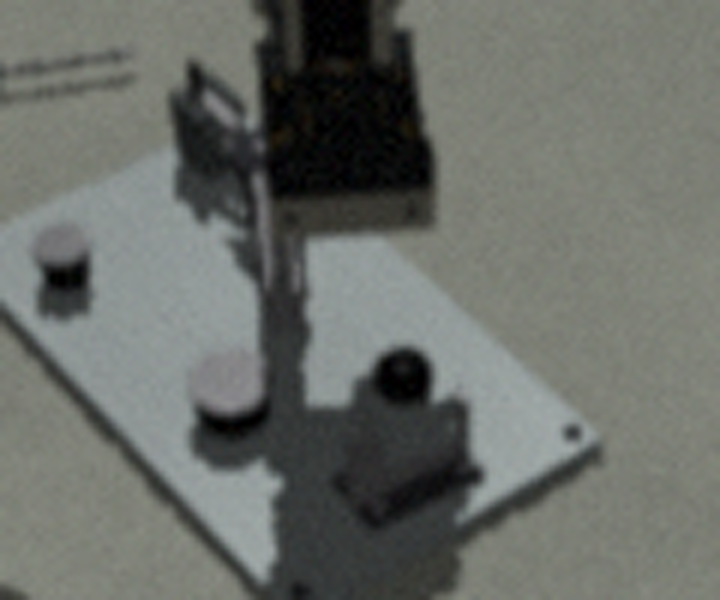

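View pics/p1t.png

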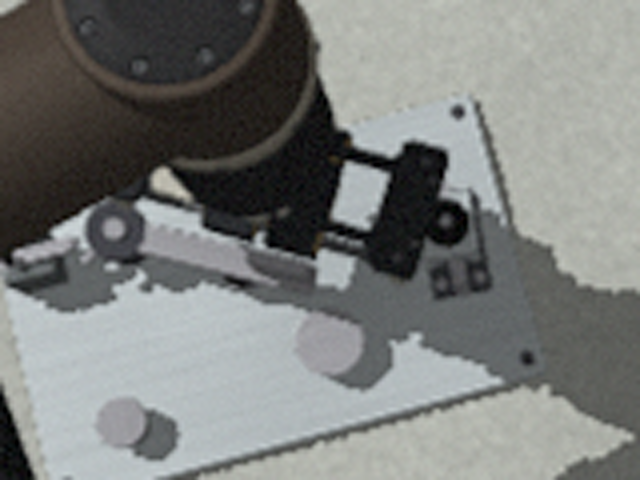

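The outer gripper carriage passes near the idler in the top view, so I keep the tip at z≈0.08. That puts the body about 45 mm above the wheel. Lowering and closing the gap.

```bash
python3 -m pendant '[[[0,1,0,0,0,0,0],[0,1,0,0,0,0,0],[0,1,0,0,0,0,0],[0,0.4,0,0,0,0,0],[0,0,0,0,0,0,0],[0,0,0,0,0,0,0]]]'
python3 -m pendant '[[[0.5,0,0,0,0,0,0],[0.5,0,0,0,0,0,0],[0.5,0,0,0,0,0,0],[0.3,0,0,0,0,0,0],[0.3,0,0,0,0,0,0],[0,0,0,0,0,0,0]]]'
```

```text
clock: 14.62
tool_pos: [0.5931, 0.1171, 0.0843]
orientation: [-90.0, -0.0, 163.2]
force: [-0.1, 0.1, -0.0]
opening: -0.0001
clock: 15.12
tool_pos: [0.5729, 0.1234, 0.085]
orientation: [-90.0, 0.0, 163.2]
force: [2.4, -2.4, -0.7]
opening: 0.0
```

```bash
python3 -m pendant '[[[0.4,0.2,0.04,0,2,0,0],[0.4,0.2,0.04,0,2,0,0],[0.4,0,0.04,0,2,0,0],[0.4,0,0.04,0,2,0,0],[0.4,0,0.04,0,2,0,0],[0.4,0,0.04,0,2,0,0],[0.4,0,0.04,0,2,0,0],[0.4,0,0.04,0,2,0,0],[0,0,0,0,0,0,0]]]'
python3 - <<'E'
from h import *
from plant import *
S={n:snapshot(n) for n in("top","side")}
b=S["top"]["image"][130:250,200:360,::-1]
cv2.imwrite("pics/p2t.png",cv2.resize(b,None,fx=4,fy=4,interpolation=2))
E
```

```text
clock: 15.87
tool_pos: [0.543, 0.1329, 0.0812]
orientation: [-90.0, 0.1, 147.1]
force: [4.1, -5.8, -1.2]
opening: 0.0003
```

View pics/p2t.png

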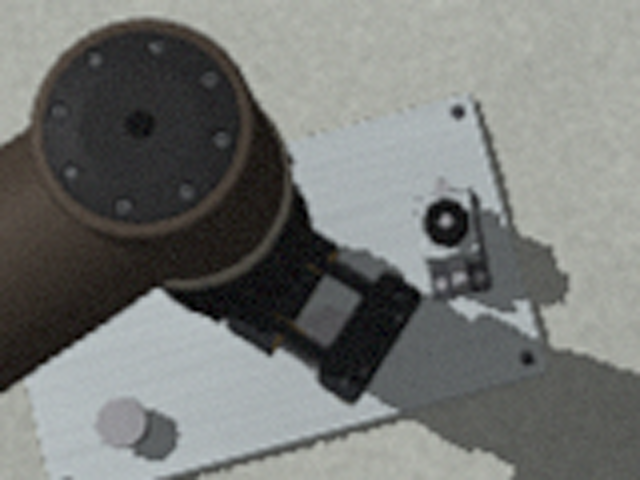

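```bash
python3 -m pendant '[[[0.4,0,0.03,0,2,0,0],[0.6,0,0.05,0,3,0,0],[0.6,0,0.05,0,3,0,0],[0.6,0,0.05,0,3,0,0],[0.6,0,0.05,0,3,0,0],[0.6,0,0.05,0,3,0,0],[0.6,0,0.05,0,3,0,0],[0.4,0,0.03,0,2,0,0],[0,0,0,0,0,0,0]]]'
python3 -m pendant '[[[0.4,0,0.03,0,2,0,0],[0.6,0,0.05,0,3,0,0],[0.6,0,0.05,0,3,0,0],[0.6,0,0.05,0,3,0,0],[0.6,0,0.05,0,3,0,0],[0.4,0,0.03,0,2,0,0],[0.2,0,0.01,0,1,0,0],[0,0,0,0,0,0,0],[0,0,0,0,0,0,0]]]'
python3 - <<'E'
from h import *
from plant import *
S={n:snapshot(n) for n in("top","side")}
o=ctrl.get_obs();print(o["force"],o["tool_pos"])
p=o["tool_pos"][:2];y=np.radians(o["orientation"][2])
xt=np.array([np.cos(y),np.sin(y)]);zt=np.array([-np.sin(y),np.cos(y)])
r=p-[.589,.237];print("r in tool",r@xt,r@zt)
# arm angle: bar line at offset .0145 from TCP along n; sin
for off in(.0145,.012):
    rho=np.linalg.norm(r);a=np.arctan2(r[1],r[0])-np.arcsin(off/rho);print("arm",np.degrees(a),"q",np.radians(-106.5-np.degrees(a)))
b=S["top"]["image"][130:260,190:360,::-1];a=S["side"]["image"][130:230,230:370,::-1]
cv2.imwrite("pics/p3t.png",cv2.resize(b,None,fx=4,fy=4,interpolation=2))
cv2.imwrite("pics/p3s.png",cv2.resize(a,None,fx=5,fy=5,interpolation=2))
E
```

```text
clock: 16.72
tool_pos: [0.5068, 0.1588, 0.0806]
orientation: [-89.8, 0.1, 125.1]
force: [0.3, -6.3, 2.5]
opening: 0.0002
clock: 17.47
tool_pos: [0.4876, 0.1858, 0.0802]
orientation: [-89.7, 0.2, 108.2]
force: [-3.1, -10.0, 5.6]
opening: 0.0008
[ -2.87418251 -10.82837548   5.57623506] [0.48764199 0.18570256 0.0802158 ]
r in tool -0.017052862650100843 0.11231239317603559
arm -160.4892737478966 q 0.9422905876613344
arm -159.21966636127783 q 0.9201317585571965
```

View pics/p3t.png

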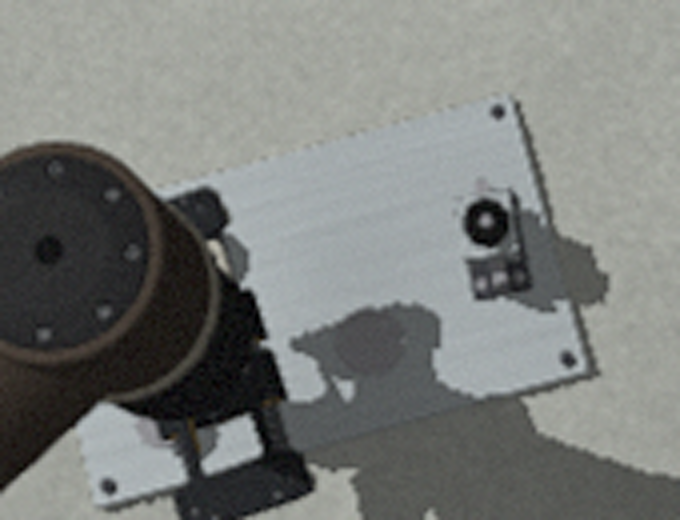

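View pics/p3s.png

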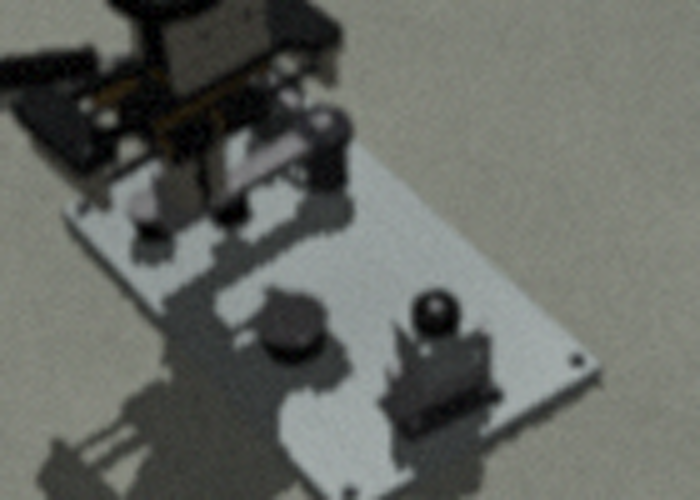

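```bash
python3 -m pendant '[[[0.3,0,0.02,0,1.5,0,0],[0.3,0,0.02,0,1.5,0,0],[0,0,0,0,0,0,0],[0,0,0,0,0,0,0],[0,0,0,0,0,0,0],[0,0,0,0,0,0,0],[0,0,0,0,0,0,0],[0,0,0,0,0,0,0]]]'
python3 - <<'E'
from h import *
from plant import *
S={n:snapshot(n) for n in("top","side")}
s,t=S["side"],S["top"]
o=ctrl.get_obs();print(o["force"],o["tool_pos"],o["qvel"].round(2))
r=o["tool_pos"][:2]-[.589,.237]
a=np.arctan2(r[1],r[0])-np.arcsin(.0145/np.linalg.norm(r));ad=np.degrees(a);print("arm",ad,"q",np.radians(-106.5-ad))
X,Y,W,H,f=250,130,110,95,7
im=cv2.resize(s["image"][Y:Y+H,X:X+W,::-1],None,fx=f,fy=f,interpolation=2)
def bar(q,col):
    g=np.radians(-106.5)-q;c=np.array([.589,.237])+.07*np.array([np.cos(g),np.sin(g)])
    wire(im,s,box(c[0],c[1],g,.13,.02,.055,.061),col,(X,Y),f)
bar(.95,(0,0,255));bar(.8,(255,0,0))
cv2.imwrite("pics/p4.png",im)
E
```

```text
clock: 18.23
tool_pos: [0.4852, 0.191, 0.0801]
orientation: [-89.7, 0.2, 105.2]
force: [-2.5, -10.9, 5.9]
opening: 0.0002
[ -2.99189733 -11.25991628   5.60485811] [0.48523591 0.19101588 0.08006344] [ 0.08 -0.04  0.    0.01 -0.08  0.  ]
arm -163.4389741377185 q 0.9937725714110871
```

View pics/p4.png

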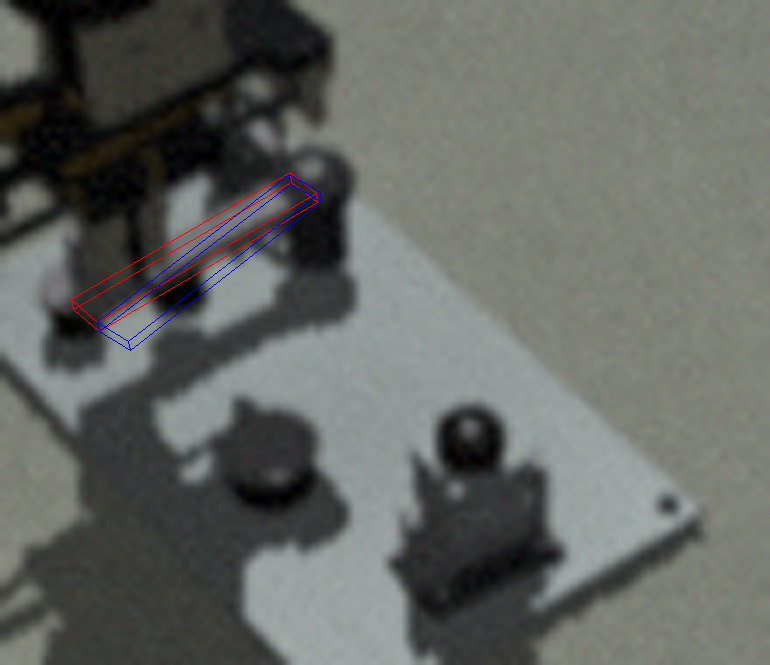

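The visible bar lies along the red 0.95 rad outline, clearly past the blue 0.8 one. The push is steady at about 11.6 N and the idler at (470,440) is unchanged.

```bash
python3 -c "
from plant import ctrl
print(ctrl.close_job())"
```

```text
the job is handed in; nothing more can be done
None
```

I set the bare-aluminium idler block astride the rail and let go of it. I then pushed the tensioner arm back by its tab with the shut fingers and handed the job in at about 18.3 s, still holding it there. No verdict was reported.

- **Idler block:** the wheel hub showed within about 2 mm of the rail's middle in both views. The side view put it about 2 mm to one side across the rail and the top view about 2 mm to the other, which is roughly the calibration error. The tool met resistance at the height expected for fully home. The block looked unmoved in the last picture.
- **Tensioner arm:** at the end it stood at about 0.95–0.99 rad, from the tool position and the bar's outline in the side picture. The push was steady at about 11.6 N in the horizontal plane. I had no direct reading of the joint.
- **Everything else:** nothing I did touched the slide box, the bottle, the screwdriver or the green look-alikes. I did not re-measure their positions at the end.

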